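Close the filter press and hold its cam lever at full lift

ROBOT

A 7-joint arm with a two-finger parallel gripper is mounted at the origin on the work surface. World frame = base frame: x ahead of the robot, y to its left, z up, the work surface at z = 0. Lengths are in m, angles in rad, forces in N, time in s.
With the tool pointing down it reaches from about 0.425 to 0.925 m from the base axis. Payload 6.8 kg.
Tool frame: the origin (TCP) lies at the very end of the fingers, on their centre line; the grasp point (between the pads) lies 19 mm behind it; z points along the fingers, y is the direction in which the jaws open and shut (so a half turn about z gives the same grasp; the last joint's range is limited). The gripper opens to 85 mm and grips with 20 to 120 N. Pads are 22 mm wide; open, the fingers measure 114 mm over their backs; the gripper's body (76 mm by 85 mm) begins 54 mm behind the grasp point. The pads swing forward as they close: fully open they stand 13 mm farther back than shut.
Start: joints at [1.096, 0.477, 0.022, 1.555, -0.011, 1.109, -0.083], TCP at [0.242, -0.63, 0.203] pointing down, gripper open.
Joint ranges: [-2.96, 2.96], [-0.34, 2.1], [-1.41, 1.46], [0.24, 2.44], [-1.37, 4.51], [0.17, 1.92], [-2.96, 2.96]. Speed limits (rad/s): [2.39, 2.39, 3.14, 3.14, 3.14, 3.14, 3.14].

INTERFACE

Orientations are given as a unit quaternion [w, x, y, z].
In Python, from station import bot gives the robot as it stands.
- The arm moves only by the tool move_arm, never from a script. Its argument "commands" is text: rows parted by semicolons, each of 7 numbers parted by spaces: the opening, from 0 (shut) to 1 (fully open), then the shift along the tool's x, y, z in cm, then the turn, a rotation vector about the tool's x, y, z in degrees. In form: gripper tx ty tz rx ry rz; .... A call has 1 to 12 rows; each row shifts and turns the commanded pose from where the row before left it, along the tool's axes as they then stand; what a row does not reach is not made up. A row lasts 1/12 s, in which the tool goes at most 41.7 mm and 7.16 degrees, less where a joint would pass 70% of its speed; a pose out of reach is approached as far as the arm can. A call with a gripper value outside its range is refused whole. The fingers move at their own pace and stop on an object; "force" is the grip in N (left out, the last holds). Time passes only in rows, so rows that do not move let the fingers close. It gives the time, the measured TCP pose, the force and the opening at its end, in the units of the state.
- bot.get_obs(): the state, without advancing time (a new reading comes with each control period).
- bot.read_camera(name): name is "side" or "top" or "wrist"; returns a dict with "img" (480x640x3 uint8, red, green, blue), "K" (3x3 intrinsics, pixels), "rvec" (rotation vector, rad) and "tvec" (3), from world to camera coordinates, as OpenCV has them; the wrist camera has in their place "hand_eye" (4x4, takes a point from camera to tool coordinates, whose origin is the TCP and whose axes are the flange's). Camera axes: x right, y down, z forward; pixel columns grow to the right and rows downward; lengths in m; the calibration is good to about 2 mm. The wrist camera is an equidistant fisheye: a pixel r from the principal point sees the ray r / f radians off the axis. A picture is of the moment at which its call begins: read the wrist's pose just before it. There is no depth.
- bot.hand_in(): hands the job in, once; it reports no verdict.
The state is a dict: "t": time; "q": joint angles; "joint_vel": joint speeds; "joint_torque": joint torques, N m; "eef_pos": TCP position; "tool_rot": TCP orientation; "contact_force": force on the tool from outside, world axes, zero at the start; "torque": the same for the moment, N m; "gripper_width": opening from 0.0 (shut) to 1.0 (fully open).
Only numpy, scipy, OpenCV 4.12 (cv2) and the standard library are available. Lean on these libraries where they do the work, as an engineer would, in place of code of your own. Each camera call takes 0.05 s, during which the arm holds its last target. There are 200 camera calls.

TASK

Lower the raised cover of the bench filter press gently by its pull bar until it lies fully down on its stop. Then swing the cam lever by its upright handgrip to the cam's highest lift, where the lever lies over the index tongue, and keep holding it there against its spring: you finish while still holding the grip. Leave the glassware, jars and other things on the bench where they are.

Things in the scene. Friction and masses are not known exactly. Their poses are not given: they have to be found in the camera images.
- press: grey and aluminium bench filter press, fixed; baseplate 190 x 150 mm, square housing 124 mm wide, rim 104 mm above the table. Origin on the table under the housing's vertical axis; z up, -x its front (robot side, where the cover's pull bar comes down), +x the hinge side, -y the lever side
- index_tongue (a point): outer end of the index tongue: flat aluminium strip 18 mm wide, 8 mm high, lying on the table, sticking out of the baseplate along press -y to 180 mm from the housing axis (the point is on its top, on its centre line). When the lever arm lies right above the tongue the cam is at its highest lift
- cover (a joint): hinge of the press's cover (flat plate 138 mm wide, 10 mm thick, clear window): 0 = fully down, level on its stop; grows as it opens upward, to 1.45. It starts raised about 0.9 to 1.35. The hinge is stiff: the cover stays where it is left; moving it down takes about 1 to 4 N at the bar
- cover_bar (a point): middle of the cover's pull bar: steel rod 12 mm thick, 94 mm long, along the press's y, held by a leg at each end, 190 mm from the hinge axis, with a 34 mm free gap between bar and plate. With the cover down the bar is 110 mm above the table, 105 mm in front of the housing axis
- platen_top (a point): centre of the top face of the square filter platen (steel, 92 mm, with a white filter disc) lying in the housing on the cam's ramps, guided by the housing walls: about 93 mm above the table at rest, about 103 mm at highest lift. Only the cam moves it
- cover_hinge (a point): middle of the cover's hinge axis, 85 mm behind the housing axis (press +x), 110 mm above the table; the axis lies along the press's y. An opening angle a puts the bar 190*cos(a) mm towards press -x from here and 190*sin(a) mm higher
- cam_lever (a joint): cam lever's angle about the housing's vertical axis: 0 = rest stop, slanting back to the hinge side; grows clockwise seen from above. At 0.90 it points along press -y, over the index tongue: highest lift (filter platen 10 mm up); beyond, the platen sinks; end stop 1.5. A spring drives it back to 0: about 2 N at the grip at rest, 4.5 N at 0.90
- lever_grip: the lever's upright black round handgrip, 22 mm in diameter, 85 mm tall (from 50 to 135 mm above the table), on the end of the flat steel lever arm, 125 mm from the housing axis. It is a sleeve that turns freely on its own post. Origin at its foot
- lever_grip_centre (a point): point on the handgrip's axis, 112.5 mm above the table (22.5 mm below its top); moves on a circle of radius 125 mm about the housing axis
- sample_jar: small white jar with red screw cap, 44 mm across, 60 mm tall, stands beyond the lever side of the press; to be left alone. Origin at its underside
- petri_dish: shallow clear dish, 90 mm across, 16 mm high, lies on the side of the press away from the lever; to be left alone. Origin at its underside
- spatula: thin double-ended steel lab spatula, 160 mm long, 16 mm wide, lying on the table on the robot's side of the press; to be left alone
- beaker: glass beaker, 84 mm across, 100 mm tall, open; to be left alone. Origin at its underside
- flask: amber conical flask, 100 mm across its foot, 135 mm tall; to be left alone. Origin at its underside
- wash_bottle: white bottle with green cap, 66 mm across, 160 mm tall; to be left alone. Origin at its underside
- spare_jar: larger white jar with red cap, 52 mm across, 75 mm tall; to be left alone. Origin at its underside
There are look-alikes about, which are no part of the job. Of the things shaped like the part that bears platen_top, the bare steel one is meant.

How it is judged:
On the way, in this order (a step that is already met when the one before it is completed fails the run):
1. the cover is fully down on its stop, the lever not yet raised (value of joint cover below 0.04 rad and value of joint cam_lever below 0.4 rad), for 0.2 s.
2. the lever is at highest lift, held by its grip, cover still down (value of joint cover below 0.04 rad and contact force between the fingers and lever_grip above 1.5 N and z of platen_top in the frame of press above 0.1 m and value of joint cam_lever between 0.76 and 1.04 rad), for 0.3 s.
At the end, for the whole second after the job is handed in: cover down (under 0.04 rad), lever at the highest lift (0.90 within 0.14 rad), not moving, the platen more than 100 mm above the table, and the fingers bearing on the handgrip with more than 1.5 N (all of step 2 and velocity of joint cam_lever between -0.1 and 0.1 rad/s); the arm keeps its last pose, push and grip.
It fails at once if the cover is slammed: it nears its stop (last 0.15 rad) faster than 1 rad/s (value of joint cover below 0.15 rad and velocity of joint cover below -1 rad/s).
It fails at once if the cam is raised while the cover is not down (value of joint cover above 0.1 rad and value of joint cam_lever above 0.5 rad).
It fails at once if a bystander is pushed more than 30 mm or knocked over (distance of any of sample_jar, petri_dish, spatula, beaker, flask, wash_bottle, spare_jar from where it was at the start of the episode above 0.03 m or angle between any of sample_jar, petri_dish, beaker, flask, wash_bottle, spare_jar's own z axis and vertical above 0.5 rad).
It also fails if it takes over 58 s, if anything falls off the work surface, if the arm or the gripper's body presses on something with over 40 N, if the wrist force passes 120 N, or if a joint passes its speed limit or range.

## Working session

There is one attempt and no reset: what is moved stays moved. The work goes in short steps, Python scripts to look and compute and a tool call to move; the robot and the scene stay as the last step left them, time stands still between calls to the robot, and variables do not carry over. Pictures are saved under pics/ and viewed, about 8 in all and at most 12, crops included, and the job is handed in when it is done.

Besides the shell and the picture viewer there is one more tool, called after "Request:" by a JSON object that holds its "fn" and its "kwargs". move_arm: Moves the arm, as the interface text tells. Its arguments: {"type":"object","properties":{"commands":{"type":"string"},"force":{"type":"number"}},"required":["commands"]}

```bash
mkdir -p pics
cat > h.py <<'E'
import numpy as np, cv2
from station import bot
from scipy.spatial.transform import Rotation as R
def snap(n,f):
    c=bot.read_camera(n); cv2.imwrite(f'pics/{f}.png',c['img'][:,:,::-1]); return c
def ray(c,u,v):
    M=cv2.Rodrigues(np.array(c['rvec']))[0]; d=M.T@np.linalg.solve(c['K'],[u,v,1.]); o=-M.T@np.array(c['tvec']).ravel(); return o,d
def atz(c,u,v,z):
    o,d=ray(c,u,v); return o+d*(z-o[2])/d[2]
def proj(c,P):
    return cv2.projectPoints(np.array(P,float).reshape(-1,1,3),np.array(c['rvec'],float),np.array(c['tvec'],float),np.array(c['K'],float),None)[0][:,0]
E
python3 - <<'E'
from h import *
import pickle
d={n:snap(n,n+'0') for n in('top','side')}
pickle.dump(d,open('c.pkl','wb'))
for n in d: print(n,ray(d[n],320,240),d[n]['K'])
o=bot.get_obs();print(o['t'],o['eef_pos'],o['tool_rot'])
E
```

```text
top (array([0.27507803, 0.0038941 , 1.37614802]), array([ 0.19761634, -0.00492886, -0.9803525 ])) [[583.59773609   0.         323.81892473]
 [  0.         583.59773609 233.48283047]
 [  0.           0.           1.        ]]
side (array([ 1.19695749, -0.84018957,  1.00697397]), array([-0.49117302,  0.57998904, -0.65009611])) [[581.15042456   0.         328.56476875]
 [  0.         581.15042456 236.05928024]
 [  0.           0.           1.        ]]
0.1 [ 0.24183482 -0.62956626  0.20192822] [-8.05820764e-04  9.83229853e-01  1.82368758e-01 -2.06186174e-04]
```

View pics/top0.png

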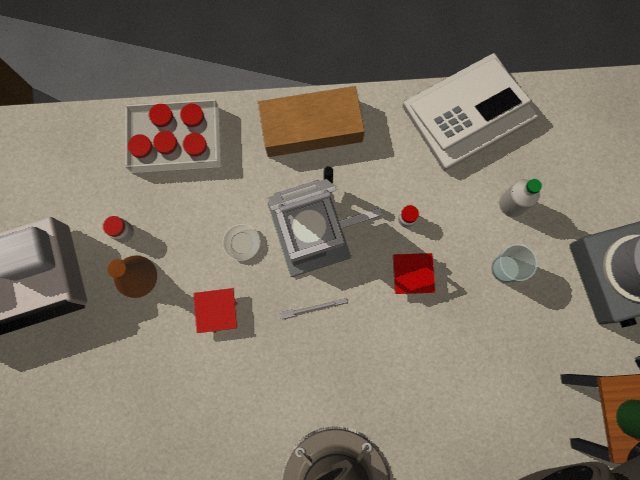

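View pics/side0.png

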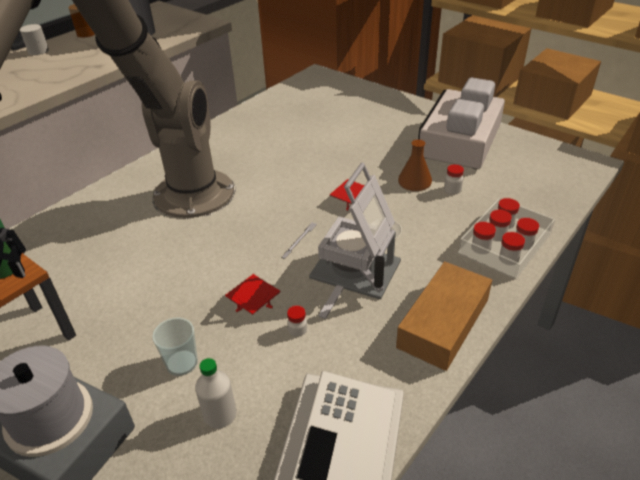

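The top view shows the press near (310,230), with its tongue tip near (380,212) and the black grip near (328,175). The jar is at (410,215) and the spatula at (315,308). The side view shows the raised cover near (370,205) and the grip at (379,270).

Run:
```python
import cv2,numpy as np
a=cv2.imread('pics/top0.png')[155:285,255:425];b=cv2.imread('pics/side0.png')[155:335,275:415]
cv2.imwrite('pics/ct.png',cv2.resize(a,None,fx=4.5,fy=4.5,interpolation=2))
cv2.imwrite('pics/cs.png',cv2.resize(b,None,fx=3.3,fy=3.3,interpolation=2))
```

```text
(no output)
```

View pics/ct.png

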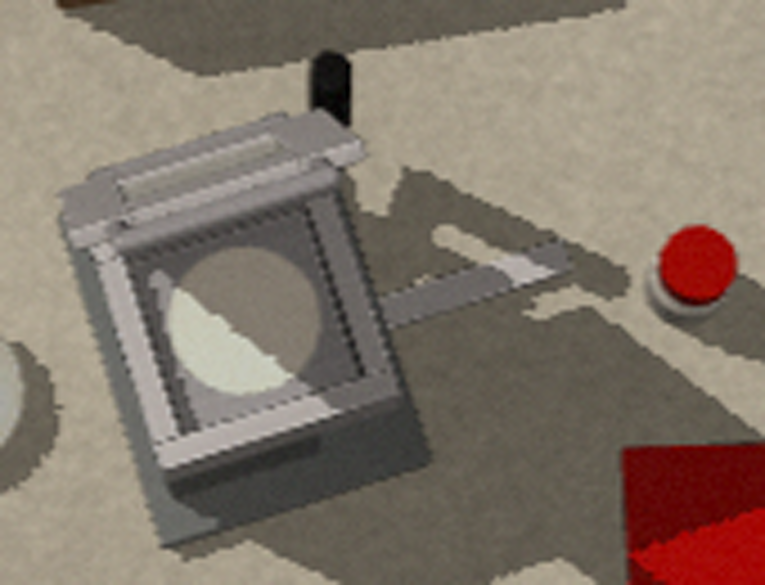

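View pics/cs.png

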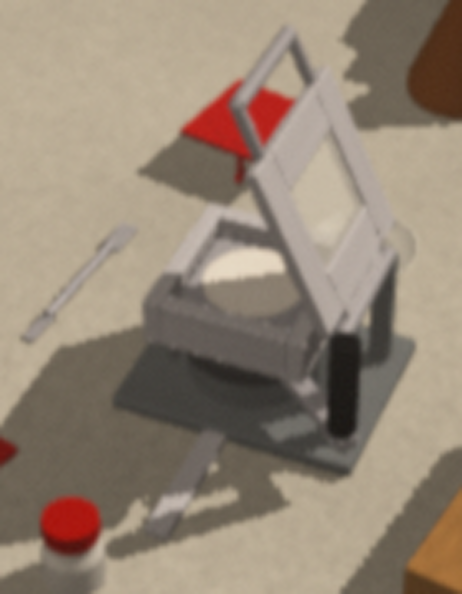

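```bash
cat > fit.py <<'E'
from h import *
import pickle
from scipy.optimize import least_squares
d=pickle.load(open('c.pkl','rb'))
T=lambda x,y:(255+x/4.5,155+y/4.5); S=lambda x,y:(275+x/3.3,155+y/3.3)
def pts(a,l):
    g=[.125*np.sin(.9-l),-.125*np.cos(.9-l),.135]
    bx,bz=.085-.19*np.cos(a),.11+.19*np.sin(a)
    return [('top',[-.062,.062,.104],T(163,462)),('top',[-.062,-.062,.104],T(400,388)),('top',[0,-.18,.008],T(563,253)),
     ('side',[0,-.18,.008],S(160,528)),('side',[bx,-.047,bz],S(238,102)),('side',[bx,.047,bz],S(290,34)),('top',g,T(331,62)),('side',g,S(345,338)),('top',[-.075,.075,.012],T(163,545)),('top',[-.075,-.075,.012],T(428,460))]
def W(p,P):
    P=np.array(P);c,s=np.cos(p[2]),np.sin(p[2]);return np.array([p[0]+c*P[0]-s*P[1],p[1]+s*P[0]+c*P[1],P[2]])
def res(p): return np.concatenate([proj(d[n],W(p,P))[0]-uv for n,P,uv in pts(p[3],p[4])])
p=least_squares(res,[.6,0,.2,1.1,0],loss='soft_l1').x
if __name__=='__main__':
    print(p);print(res(p).reshape(-1,2).round(1))
    a=p[3]
    for n,P in dict(bar=[.085-.19*np.cos(a),0,.11+.19*np.sin(a)],hinge=[.085,0,.11],bar0=[-.105,0,.11],grip=pts(a,p[4])[6][1],grip9=[0,-.125,.135]).items(): print(n,W(p,P).round(4))
    for n,u,v,z in[('jar',410,214,.06),('spat1',283,316,0),('spat2',347,301,0),('dish',242,243,.016)]: print(n,atz(d['top'],u,v,z).round(3))
E
python3 fit.py
```

```text
[0.56758279 0.02018718 0.26185287 1.15307205 0.00829328]
[[-0.1  2. ]
 [ 0.3  0.6]
 [ 0.3 -1. ]
 [-1.   0.8]
 [ 0.1  0.8]
 [-0.2 -1.1]
 [-0.7  1.6]
 [-0.2  0.3]
 [-1.4 -3.1]
 [-0.2 -4.5]]
bar [0.5752 0.0222 0.2837]
hinge [0.6497 0.0422 0.11  ]
bar0 [ 0.4662 -0.007   0.11  ]
grip [ 0.6819 -0.0305  0.135 ]
grip9 [ 0.5999 -0.1006  0.135 ]
jar [ 0.587 -0.215  0.06 ]
spat1 [0.377 0.096 0.   ]
spat2 [ 0.402 -0.057  0.   ]
dish [0.555 0.182 0.016]
```

```bash
cat > go.py <<'E'
from h import *
import sys
o=bot.get_obs();Q=o['tool_rot'];M=R.from_quat([Q[1],Q[2],Q[3],Q[0]]).as_matrix()
print('t',round(o['t'],2),'pos',o['eef_pos'].round(4),'f',np.round(o['contact_force'],1),'g',round(o['gripper_width'],3),'q',np.round(o['q'],2))
print('tool axes',M.round(3).tolist())
D=lambda x,y,z,yaw: print('delta cm',(100*M.T@(np.array([x,y,z])-o['eef_pos'])).round(2),'rot deg',np.degrees((R.from_matrix(M).inv()*R.from_matrix([[np.cos(yaw),np.sin(yaw),0],[np.sin(yaw),-np.cos(yaw),0],[0,0,-1]])).as_rotvec()).round(2))
if len(sys.argv)>3: D(*map(float,sys.argv[1:5]))
E
python3 go.py .575 .022 .335 1.833
```

```text
t 0.1 pos [ 0.2418 -0.6296  0.2019] f [-0.3 -0.5 -0.4] g 1.007 q [ 1.1   0.48  0.02  1.56 -0.01  1.11 -0.08]
tool axes [[0.933, 0.359, -0.001], [0.359, -0.933, 0.002], [-0.0, -0.002, -1.0]]
delta cm [ 54.47 -48.9  -13.23] rot deg [-8.000e-02 -6.000e-02 -8.401e+01]
```

Request:
{"fn": "move_arm", "kwargs": {"commands": "1 0 0 -3.3 0 0 0;1 0 0 -3.3 0 0 0;1 0 0 -3.3 0 0 0;1 0 0 -3.3 0 0 0;1 2.7 -2.4 0 0 0 0;1 2.7 -2.4 0 0 0 0;1 2.7 -2.4 0 0 0 0;1 2.7 -2.4 0 0 0 0;1 2.7 -2.4 0 0 0 0;1 2.7 -2.4 0 0 0 0;1 2.7 -2.4 0 0 0 0;1 2.7 -2.4 0 0 0 0"}}

```text
t: 1.1
eef_pos: [0.3751, -0.3716, 0.3345]
tool_rot: [-0.0, 0.983, 0.182, -0.0]
contact_force: [0.5, -0.7, 0.1]
gripper_width: 0.998
```

Request:
{"fn": "move_arm", "kwargs": {"commands": "1 2.7 -2.4 0 0 0 0;1 2.7 -2.4 0 0 0 0;1 2.7 -2.4 0 0 0 0;1 2.7 -2.4 0 0 0 0;1 2.7 -2.4 0 0 0 0;1 2.7 -2.4 0 0 0 0;1 2.7 -2.4 0 0 0 0;1 2.7 -2.4 0 0 0 0;1 2.7 -2.4 0 0 0 0;1 2.7 -2.4 0 0 0 0;1 2.7 -2.4 0 0 0 0;1 1.8 -2 0 0 0 0"}}

```text
t: 2.1
eef_pos: [0.5678, 0.0078, 0.3343]
tool_rot: [-0.001, 0.983, 0.183, -0.0]
contact_force: [0.3, -0.1, 0.5]
gripper_width: 1.002
```

Request:
{"fn": "move_arm", "kwargs": {"commands": "1 0 0 0 0 0 -7;1 0 0 0 0 0 -7;1 0 0 0 0 0 -7;1 0 0 0 0 0 -7;1 0 0 0 0 0 -7;1 0 0 0 0 0 -7;1 0 0 0 0 0 -7;1 0 0 0 0 0 -7;1 0 0 0 0 0 -7;1 0 0 0 0 0 -7;1 0 0 0 0 0 -7;1 0 0 0 0 0 -7"}}

```text
t: 3.1
eef_pos: [0.5667, 0.0045, 0.3343]
tool_rot: [-0.0, 0.606, 0.795, -0.0]
contact_force: [0.0, -0.7, -0.5]
gripper_width: 1.004
```

```bash
python3 go.py .575 .022 .335 1.833; python3 -c "
from h import *
snap('wrist','w1');c=snap('side','s1')"
```

```text
t 3.1 pos [0.5667 0.0045 0.3343] f [ 0.  -0.7 -0.5] g 1.004 q [ 0.4   0.26 -0.64  1.61  0.16  1.32  0.01]
tool axes [[-0.265, 0.964, -0.001], [0.964, 0.265, -0.0], [0.0, -0.001, -1.0]]
delta cm [ 1.47  1.26 -0.07] rot deg [-0.05 -0.    0.33]
```

View pics/w1.png

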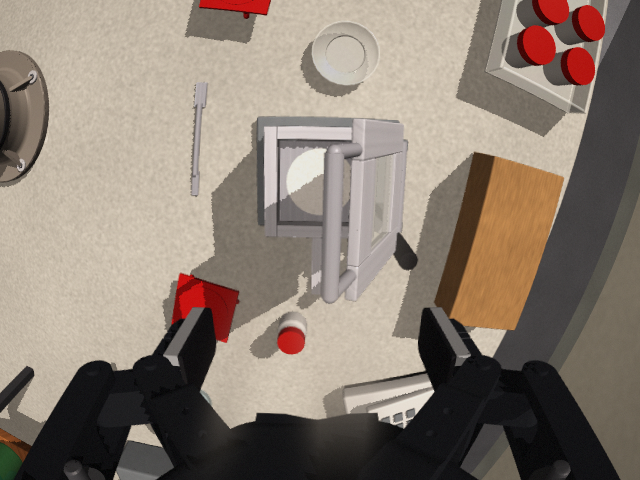

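The wrist view shows the bar running from (334,152) to (331,297). The jaws stand left and right of it, and no object is in the way.

```bash
cat >> h.py <<'E'
def wproj(c,o,P):
    Q=o['tool_rot'];M=R.from_quat([Q[1],Q[2],Q[3],Q[0]]).as_matrix();H=np.array(c['hand_eye'])
    t=(np.array(P)-o['eef_pos'])@M; k=(t-H[:3,3])@H[:3,:3]
    r=np.hypot(k[0],k[1]);th=np.arctan2(r,k[2]);K=np.array(c['K']);return K[0,2]+K[0,0]*th*k[0]/r,K[1,2]+K[1,1]*th*k[1]/r
E
python3 - <<'E'
from fit import *
o=bot.get_obs();c=bot.read_camera('wrist')
for a in(1.1,1.153,1.2):
  for s in(.047,0,-.047): print(a,s,np.round(wproj(c,o,W(p,[.085-.19*np.cos(a),s,.11+.19*np.sin(a)])),1))
print('jar',wproj(c,o,[.587,-.215,.06]))
for a in(1.153,):print([W(p,[.085-.19*np.cos(b),0,.11+.19*np.sin(b)]).round(4).tolist() for b in np.arange(1.153,-.01,-.1153)])
E
```

```text
1.1 0.047 [322.5 152.8]
1.1 0 [322.1 227.3]
1.1 -0.047 [321.6 294.3]
1.153 0.047 [337.9 153.4]
1.153 0 [336.8 229.2]
1.153 -0.047 [335.4 297.1]
1.2 0.047 [352.2 154.1]
1.2 0 [350.5 230.8]
1.2 -0.047 [348.1 299.4]
jar (np.float64(290.3603328645523), np.float64(342.73529388883037))
[[0.5752, 0.0222, 0.2837], [0.5564, 0.0172, 0.2736], [0.5389, 0.0125, 0.2614], [0.5228, 0.0082, 0.2472], [0.5084, 0.0043, 0.2312], [0.4958, 0.001, 0.2136], [0.4853, -0.0019, 0.1946], [0.477, -0.0041, 0.1744], [0.471, -0.0057, 0.1534], [0.4674, -0.0067, 0.1319], [0.4662, -0.007, 0.11]]
```

Request:
{"fn": "move_arm", "kwargs": {"commands": "1 1.5 1 0 0 0 0;1 0 0 2 0 0 0;1 0 0 2 0 0 0;1 0 0 2 0 0 0;1 0 0 1.1 0 0 0;0.5 0 0 0 0 0 0;0.3 0 0 0 0 0 0;0 0 0 0 0 0 0;0 0 0 0 0 0 0;0 0 0 0 0 0 0;0 0 0 0 0 0 0;0 0 0 0 0 0 0", "force": 30}}

```text
t: 4.25
eef_pos: [0.5731, 0.0217, 0.2643]
tool_rot: [0.0, 0.609, 0.793, 0.0]
contact_force: [-0.7, 0.4, 0.4]
gripper_width: 0.007
```

```bash
python3 go.py .5564 .0172 .2546 1.833; python3 -c "
from h import *
snap('wrist','w2');c=snap('side','s2')
b=cv2.imread('pics/s2.png')[115:315,265:435];w=cv2.imread('pics/w2.png')
cv2.imwrite('pics/m2.png',np.hstack([cv2.resize(b,(408,480)),w[:,130:520]]))"
```

```text
t 4.25 pos [0.5731 0.0217 0.2643] f [-0.7  0.4  0.4] g 0.007 q [ 0.36  0.32 -0.64  1.7   0.21  1.19 -0.07]
tool axes [[-0.259, 0.966, 0.001], [0.966, 0.259, -0.0], [-0.0, 0.001, -1.0]]
delta cm [-0.01 -1.73  0.97] rot deg [ 0.04  0.01 -0.03]
```

View pics/m2.png

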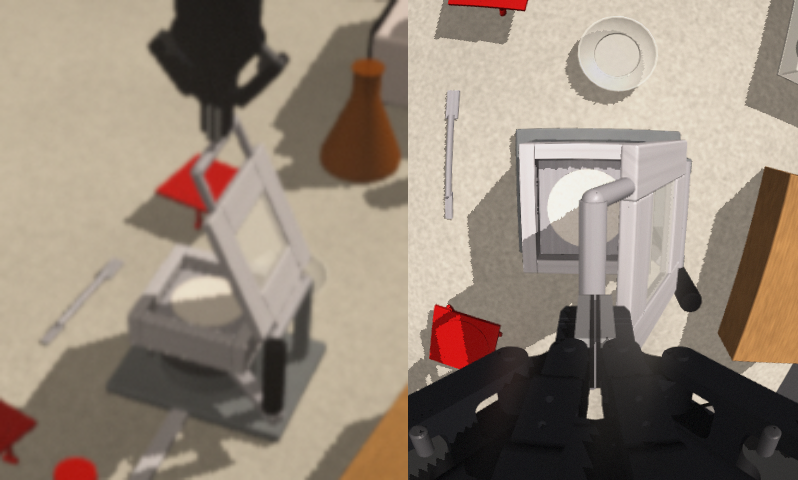

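The gripper closed fully without the bar. The side crop shows the cover only slightly lower, with the bar ends near (348,188) and (364,168) and the fingers above or behind it. I'll work out the cover angle.

Run:
```python
from fit import *
o=bot.get_obs();c=bot.read_camera('wrist')
for a in(.95,1.,1.05,1.1,1.15):
  B=[W(p,[.085-.19*np.cos(a),s,.11+.19*np.sin(a)]) for s in(.047,0,-.047)]
  print(a,B[1].round(3),np.round(wproj(c,o,B[0]),0),[proj(d['side'],B[i])[0].round(1) for i in(0,2)])
print('tcp',wproj(c,o,o['eef_pos']+1e-5),proj(d['side'],o['eef_pos']))
b=cv2.imread('pics/s2.png')[150:220,320:400]
cv2.imwrite('pics/m3.png',cv2.resize(b,None,fx=7,fy=7,interpolation=2))
```

```text
0.95 [0.543 0.014 0.265] [250. 194.] [array([348.9, 168.3]), array([333. , 190.7])]
1.0 [0.551 0.016 0.27 ] [265. 196.] [array([352.1, 167.1]), array([336.3, 189.4])]
1.05 [0.558 0.018 0.275] [282. 198.] [array([355.4, 166. ]), array([339.8, 188.4])]
1.1 [0.566 0.02  0.279] [300. 200.] [array([358.9, 165. ]), array([343.3, 187.5])]
1.15 [0.575 0.022 0.283] [320. 202.] [array([362.5, 164.3]), array([347. , 186.8])]
tcp (np.float64(316.03905613468044), np.float64(285.2353513906595)) [[354.12365265 182.28524105]]
```

View pics/m3.png

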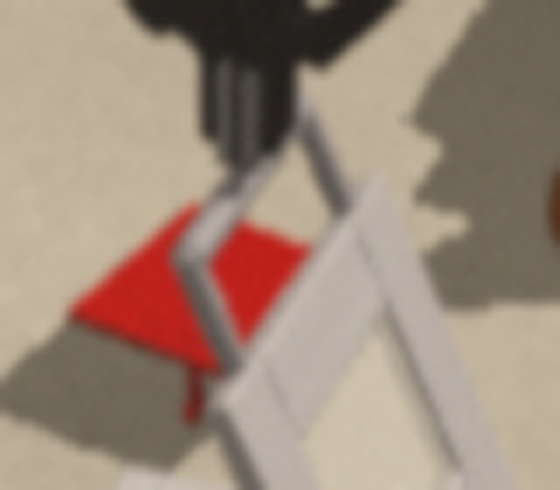

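Run:
```python
from h import *
o=bot.get_obs();c=bot.read_camera('wrist');s=bot.read_camera('side')
for dz in(0,.01,.02,.03):
  P=o['eef_pos']+[1e-5,0,dz]; print(dz,np.round(wproj(c,o,P)),proj(s,P)[0].round(1))
w=c['img'][200:360,240:400,::-1]; cv2.imwrite('pics/m4.png',cv2.resize(w,None,fx=3.7,fy=3.7,interpolation=2))
```

```text
0 [316. 285.] [354.1 182.3]
0.01 [316. 294.] [354.1 178.6]
0.02 [316. 303.] [354.2 174.8]
0.03 [316. 314.] [354.2 171. ]
```

View pics/m4.png

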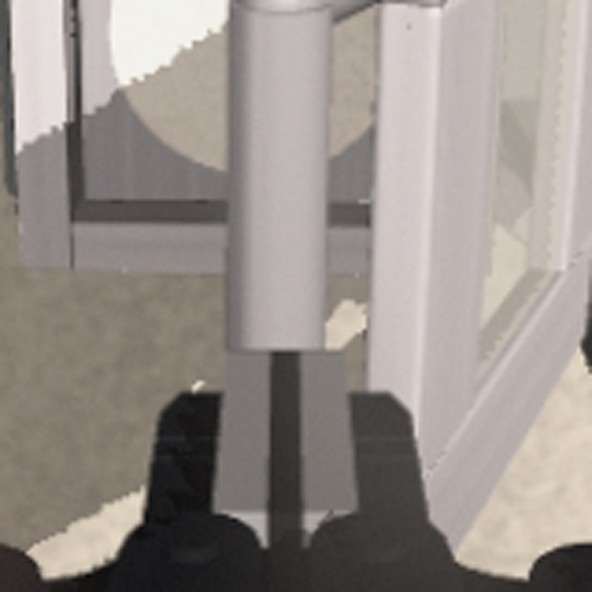

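The close-up shows the shut fingertips ending right on top of the bar, so the real tips sit about 20–25 mm above the reported TCP. I'll open, go 2.2 cm lower and close again.

Request:
{"fn": "move_arm", "kwargs": {"commands": "1 0 0 0 0 0 0;1 0 0 0 0 0 0;1 0 0 0 0 0 0;1 0 0 0 0 0 0;1 0 0 0 0 0 0;1 0 0 1.1 0 0 0;1 0 0 1.1 0 0 0;0 0 0 0 0 0 0;0 0 0 0 0 0 0;0 0 0 0 0 0 0;0 0 0 0 0 0 0;0 0 0 0 0 0 0", "force": 30}}

```text
t: 5.5
eef_pos: [0.5731, 0.0218, 0.2422]
tool_rot: [0.0, 0.609, 0.793, 0.0]
contact_force: [-0.4, 0.3, -1.0]
gripper_width: 0.294
```

```bash
python3 go.py
```

```text
t 5.5 pos [0.5731 0.0218 0.2422] f [-0.4  0.3 -1. ] g 0.294 q [ 0.36  0.34 -0.64  1.72  0.22  1.15 -0.08]
tool axes [[-0.259, 0.966, 0.001], [0.966, 0.259, 0.0], [-0.0, 0.001, -1.0]]
```

Request:
{"fn": "move_arm", "kwargs": {"commands": "0 0 0 0 0 0 0;0 0 0 0 0 0 0;0 0 0 0 0 0 0;0 0 0 0 0 0 0"}}

```text
t: 5.83
eef_pos: [0.5728, 0.0217, 0.2422]
tool_rot: [0.0, 0.609, 0.793, -0.0]
contact_force: [-3.3, -1.2, 4.4]
gripper_width: 0.124
```

The bar is gripped: the width of 0.124 is about 10.5 mm. Now I'll follow the arc.

Request:
{"fn": "move_arm", "kwargs": {"commands": "0 0 -0.97 0.5 0 0 0;0 0 -0.97 0.52 0 0 0;0 0 -0.91 0.6 0 0 0;0 0 -0.9 0.62 0 0 0;0 0 -0.84 0.7 0 0 0;0 0 -0.83 0.72 0 0 0;0 0 -0.75 0.8 0 0 0;0 0 -0.74 0.8 0 0 0;0 0 -0.65 0.88 0 0 0;0 0 -0.65 0.88 0 0 0;0 0 -0.55 0.95 0 0 0;0 0 -0.54 0.95 0 0 0"}}

```text
t: 6.83
eef_pos: [0.4831, -0.0014, 0.1519]
tool_rot: [0.0, 0.608, 0.794, 0.001]
contact_force: [2.9, 5.2, 0.6]
gripper_width: 0.125
```

```bash
python3 go.py .4853 -.0019 .1526 1.833
```

```text
t 6.83 pos [ 0.4831 -0.0014  0.1519] f [2.9 5.2 0.6] g 0.125 q [ 0.43  0.29 -0.64  2.02  0.22  0.9  -0.07]
tool axes [[-0.26, 0.966, 0.001], [0.966, 0.26, 0.001], [0.001, 0.002, -1.0]]
delta cm [-0.1   0.2  -0.07] rot deg [ 0.1  -0.05  0.04]
```

Good tracking. I'll continue more slowly.

Request:
{"fn": "move_arm", "kwargs": {"commands": "0 0 -0.2 0.5 0 0 0;0 0 -0.2 0.5 0 0 0;0 0 -0.2 0.5 0 0 0;0 0 -0.2 0.5 0 0 0;0 0 -0.15 0.52 0 0 0;0 0 -0.15 0.53 0 0 0;0 0 -0.15 0.53 0 0 0;0 0 -0.15 0.53 0 0 0;0 0 -0.1 0.54 0 0 0;0 0 -0.1 0.54 0 0 0;0 0 -0.1 0.54 0 0 0;0 0 -0.1 0.54 0 0 0"}}

```text
t: 7.83
eef_pos: [0.4658, -0.0063, 0.0894]
tool_rot: [0.0, 0.608, 0.794, 0.001]
contact_force: [1.7, 4.5, 1.6]
gripper_width: 0.126
```

Request:
{"fn": "move_arm", "kwargs": {"commands": "0 0 0 0.55 0 0 0;0 0 0 0.55 0 0 0;0 0 0 0.55 0 0 0;0 0 0 0.55 0 0 0;0 0 0 0.2 0 0 0;0 0 0 0.1 0 0 0;0 0 0 0 0 0 0"}}

```text
t: 8.42
eef_pos: [0.4647, -0.007, 0.0664]
tool_rot: [-0.0, 0.609, 0.794, -0.002]
contact_force: [-11.7, 3.9, 33.3]
gripper_width: 0.125
```

```bash
python3 go.py .4662 -.007 .068 1.833
```

```text
t 8.42 pos [ 0.4647 -0.007   0.0664] f [-11.7   3.9  33.3] g 0.125 q [ 0.37  0.39 -0.59  2.13  0.33  0.71 -0.17]
tool axes [[-0.259, 0.966, -0.002], [0.966, 0.259, -0.002], [-0.002, -0.002, -1.0]]
delta cm [-0.04  0.14 -0.16] rot deg [-0.14  0.1   0.01]
```

The cover is on its stop, with 33 N of reaction. I'll open partway because the gap is narrow, then retreat upward.

Request:
{"fn": "move_arm", "kwargs": {"commands": "0.35 0 0 0 0 0 0;0.35 0 0 0 0 0 0;0.35 0 0 0 0 0 0;0.35 0 0 0 0 0 0;0.35 0 0 -2 0 0 0;0.35 0 0 -2 0 0 0;0.35 0 0 -2 0 0 0;0.35 0 0 -3 0 0 0;0.5 0 0 -3 0 0 0;1 0 0 -3 0 0 0;1 0 0 0 0 0 0;1 0 0 0 0 0 0"}}

```text
t: 9.42
eef_pos: [0.4665, -0.0075, 0.216]
tool_rot: [0.001, 0.609, 0.793, 0.0]
contact_force: [-0.5, 1.0, -1.0]
gripper_width: 0.897
```

```bash
python3 go.py .6819 -.0305 .21 0.932; python3 -c "
from fit import *
c=snap('top','t5');w=snap('wrist','w5');s=snap('side','s5')
b=s['img'][145:325,270:430,::-1];a=w['img'][:,:,::-1]
cv2.imwrite('pics/m5.png',np.hstack([cv2.resize(b,(378,425)),cv2.resize(a[:,130:600],(416,425))]))
print(atz(c,310,152,0),[proj(s,W(p,[.085-.19*np.cos(A),y,.11+.19*np.sin(A)]))[0].round(1) for A in(0,.1) for y in(-.047,.047)])"
```

```text
t 9.42 pos [ 0.4665 -0.0075  0.216 ] f [-0.5  1.  -1. ] g 0.897 q [ 0.49  0.17 -0.67  1.99  0.13  1.02  0.02]
tool axes [[-0.258, 0.966, 0.003], [0.966, 0.258, -0.001], [-0.002, 0.002, -1.0]]
delta cm [-7.78 20.21  0.66] rot deg [1.800e-01 3.000e-02 5.157e+01]
[0.7767489  0.00683712 0.        ] [array([303.4, 236.1]), array([319.3, 213.6]), array([303.4, 230. ]), array([319.4, 207.7])]
```

View pics/m5.png

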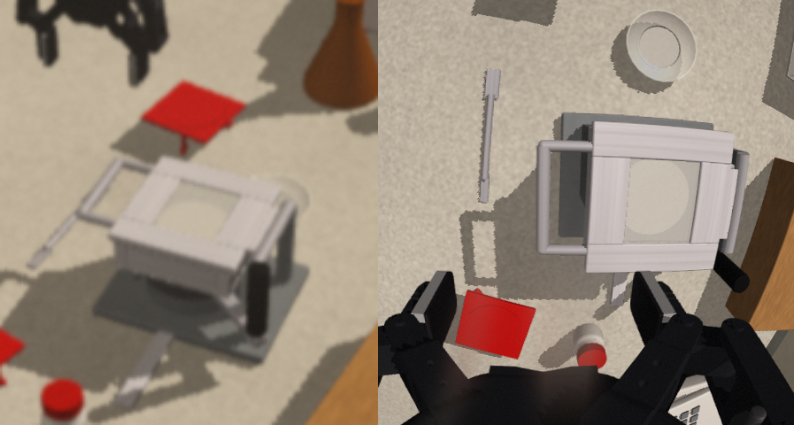

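The side crop shows the cover level, with the bar's near end at about (304,236), which matches the angle-0 prediction of (303.4,236.1). The grip is free at the rear right. Next I go above the grip.

Request:
{"fn": "move_arm", "kwargs": {"commands": "1 -1.1 2.9 0 0 0 0;1 -1.1 2.9 0 0 0 0;1 -1.1 2.9 0 0 0 0;1 -1.1 2.9 0 0 0 0;1 -1.1 2.9 0 0 0 0;1 -1.1 2.9 0 0 0 0;1 -1.2 2.8 0 0 0 0;1 0 0 0 0 0 -6.5;1 0 0 0 0 0 -6.5;1 0 0 0 0 0 -6.5;1 0 0 0 0 0 -6.5;1 0 0 0 0 0 -6.5"}}

```text
t: 10.57
eef_pos: [0.68, -0.03, 0.2124]
tool_rot: [-0.002, 0.359, 0.933, -0.001]
contact_force: [0.1, -0.8, 0.2]
gripper_width: 0.999
```

Request:
{"fn": "move_arm", "kwargs": {"commands": "1 0 0 0 0 0 -6.5;1 0 0 0 0 0 -6.5;1 0 0 0 0 0 -6;1 0 0 0 0 0 0"}}

```text
t: 10.9
eef_pos: [0.68, -0.0302, 0.2124]
tool_rot: [-0.002, 0.202, 0.979, -0.0]
contact_force: [-0.4, 0.8, -0.8]
gripper_width: 1.0
```

```bash
python3 go.py .6819 -.0305 .068 2.733; python3 -c "
from fit import *
o=bot.get_obs();c=snap('wrist','w6');s=snap('side','s6')
for z in(.05,.135): print(wproj(c,o,[.6819,-.0305,z]))
"
```

```text
t 10.9 pos [ 0.68   -0.0302  0.2124] f [-0.4  0.8 -0.8] g 1.0 q [ 0.46  0.6  -0.77  1.49  0.43  1.24  0.8 ]
tool axes [[-0.919, 0.395, -0.004], [0.395, 0.919, 0.001], [0.003, -0.001, -1.0]]
delta cm [-0.23  0.06 14.44] rot deg [-0.05 -0.2   0.15]
(np.float64(317.2213045701218), np.float64(213.8076275910198))
(np.float64(317.1580244859784), np.float64(241.83442850945116))
```

View pics/w6.png

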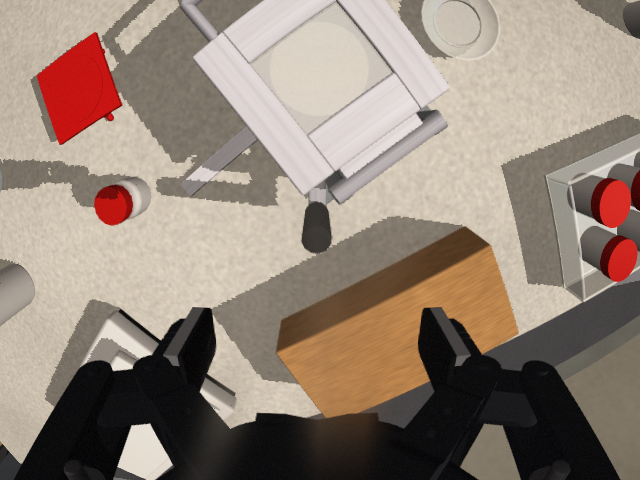

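The grip's top is at (316,238), as predicted. The wooden block stays clear of the jaws. I'll descend and close.

Request:
{"fn": "move_arm", "kwargs": {"commands": "0.7 0 0 2.5 0 0 0;0.7 0 0 2.5 0 0 0;0.7 0 0 2.5 0 0 0;0.7 0 0 2.5 0 0 0;0.7 0 0 2.4 0 0 0;0.7 0 0 2 0 0 0;0 0 0 0 0 0 0;0 0 0 0 0 0 0;0 0 0 0 0 0 0;0 0 0 0 0 0 0;0 0 0 0 0 0 0;0 0 0 0 0 0 0", "force": 40}}

```text
t: 12.0
eef_pos: [0.6813, -0.0307, 0.0722]
tool_rot: [0.001, 0.204, 0.979, -0.0]
contact_force: [-3.1, -3.4, 4.4]
gripper_width: 0.243
```

Request:
{"fn": "move_arm", "kwargs": {"commands": "0 0 0 0 0 0 0;0 0 0 0 0 0 0;0 0 0 0 0 0 0"}}

```text
t: 12.25
eef_pos: [0.6814, -0.0307, 0.0722]
tool_rot: [0.001, 0.204, 0.979, -0.0]
contact_force: [-3.8, -3.3, 6.3]
gripper_width: 0.24
```

Request:
{"fn": "move_arm", "kwargs": {"commands": "0 0.02 -0.7 0 0 0 3.2;0 0.02 -0.7 0 0 0 3.2;0 0.02 -0.7 0 0 0 3.2;0 0.02 -0.7 0 0 0 3.2;0 0.02 -0.7 0 0 0 3.2;0 0.02 -0.7 0 0 0 3.2;0 0.02 -0.7 0 0 0 3.2;0 0.02 -0.7 0 0 0 3.2"}}

```text
t: 12.92
eef_pos: [0.6515, -0.0721, 0.0724]
tool_rot: [0.003, 0.416, 0.909, 0.003]
contact_force: [7.0, 4.1, -3.3]
gripper_width: 0.243
```

```bash
python3 go.py .5999 -.1006 .072 1.833; python3 -c "
from fit import *
print(W(p,[.125*np.sin(.45),-.125*np.cos(.45),.07]))"
```

```text
t 12.92 pos [ 0.6515 -0.0721  0.0724] f [ 7.   4.1 -3.3] g 0.243 q [ 0.45  0.66 -0.62  1.68  0.45  0.94  0.37]
tool axes [[-0.654, 0.756, 0.008], [0.756, 0.654, 0.004], [-0.002, 0.009, -1.0]]
delta cm [ 1.22 -5.77 -0.02] rot deg [5.100e-01 2.000e-02 2.583e+01]
[ 0.64923752 -0.07445692  0.07      ]
```

Request:
{"fn": "move_arm", "kwargs": {"commands": "0 0.02 -0.72 0 0 0 3.2;0 0.02 -0.72 0 0 0 3.2;0 0.02 -0.72 0 0 0 3.2;0 0.02 -0.72 0 0 0 3.2;0 0.02 -0.72 0 0 0 3.2;0 0.02 -0.72 0 0 0 3.2;0 0.02 -0.72 0 0 0 3.2;0 0.02 -0.72 0 0 0 3.2;0 0 0 0 0 0 0;0 0 0 0 0 0 0;0 0 0 0 0 0 0;0 0 0 0 0 0 0"}}

```text
t: 13.92
eef_pos: [0.5999, -0.1009, 0.0721]
tool_rot: [0.001, 0.606, 0.796, 0.001]
contact_force: [4.3, 1.3, 5.6]
gripper_width: 0.239
```

```bash
python3 go.py .5999 -.1006 .072 1.833; python3 -c "
from fit import *
o=bot.get_obs();x=o['eef_pos'];v=R.from_euler('z',-p[2]).apply(x-[p[0],p[1],0]);print('lever',.9+np.arctan2(-v[0],-v[1]),np.hypot(v[0],v[1]))
c=snap('wrist','w7');t=snap('top','t7');s=snap('side','s7')
b=s['img'][120:330,250:440,::-1];a=c['img'][:,:,::-1]
cv2.imwrite('pics/m7.png',np.hstack([cv2.resize(b,(400,442)),cv2.resize(a[:,130:530],(400,442))]))
for A in(.76,.9,1.04):print(A,[proj(s,W(p,[.125*np.sin(.9-A),-.125*np.cos(.9-A),z]))[0].round(1).tolist() for z in(.05,.06,.135)])
"
```

```text
t 13.92 pos [ 0.5999 -0.1009  0.0721] f [4.3 1.3 5.6] g 0.239 q [ 0.46  0.57 -0.53  1.8   0.36  0.86  0.03]
tool axes [[-0.266, 0.964, 0.004], [0.964, 0.266, 0.001], [-0.0, 0.004, -1.0]]
delta cm [0.02 0.01 0.01] rot deg [0.23 0.02 0.39]
lever 0.9013079719321716 0.12527110735497998
0.76 [[338.7, 288.6], [338.7, 285.6], [338.4, 261.5]]
0.9 [[331.6, 287.0], [331.5, 283.9], [330.9, 259.9]]
1.04 [[324.8, 284.6], [324.7, 281.5], [323.9, 257.5]]
```

View pics/m7.png

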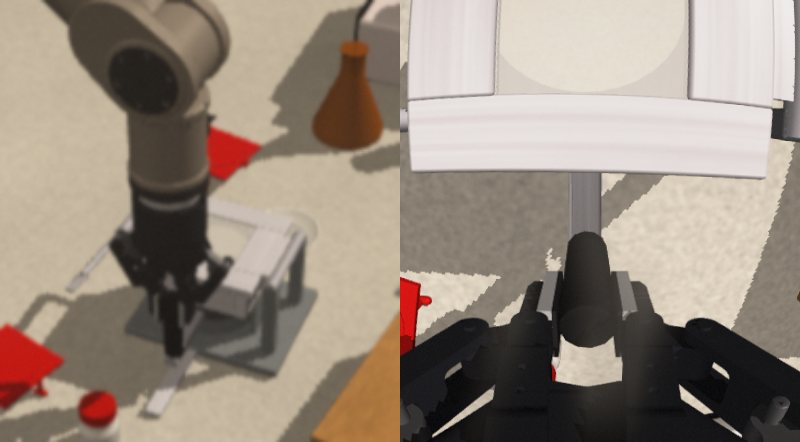

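The lever lies over the tongue: its foot is at about (331.7,288) in the side view, and 0.90 predicts (331.6,287). The grip is between the pads, the cover looks level, and the jar is untouched. I'll hold briefly to let it settle, then hand in.

Request:
{"fn": "move_arm", "kwargs": {"commands": "0 0 0 0 0 0 0;0 0 0 0 0 0 0;0 0 0 0 0 0 0;0 0 0 0 0 0 0;0 0 0 0 0 0 0;0 0 0 0 0 0 0"}}

```text
t: 14.57
eef_pos: [0.5998, -0.1009, 0.0721]
tool_rot: [0.001, 0.606, 0.795, 0.001]
contact_force: [4.5, 0.9, 6.1]
gripper_width: 0.245
```

```bash
python3 go.py; python3 -c "
from station import bot
print(bot.hand_in())"
```

```text
t 14.57 pos [ 0.5998 -0.1009  0.0721] f [4.5 0.9 6.1] g 0.245 q [ 0.46  0.57 -0.53  1.8   0.36  0.86  0.03]
tool axes [[-0.265, 0.964, 0.004], [0.964, 0.265, 0.001], [-0.0, 0.004, -1.0]]
the job is handed in; nothing more can be done
None
```

I lowered the cover by its bar until it lay on its stop, then swung the lever by its grip to about 0.90 rad. I handed the job in at 14.6 s, still holding the grip with 40 N set.

**Last checks**
- **Cover:** after I let go of the bar, its position in the side camera matched the fully-down prediction to within a pixel. I did not measure the cover angle again after swinging the lever; it only looked level in the last pictures.
- **Lever:** the tool position gives 0.901 rad. The last pictures show the lever arm lying over the tongue.
- **Holding force:** the wrist felt a steady push of about 4.5 N, as expected from the spring at that angle.
- **Platen:** I did not measure its height. I am inferring it from the lever angle.
- **Bystanders:** those visible in the last pictures looked untouched, but I did not measure their positions.

**What went wrong or disagreed**
- **First grasp:** my first attempt on the bar closed empty. The shut fingertips appeared about 20–25 mm above the reported TCP, so I went 2.2 cm lower and the second attempt held.
- **Stop force:** pressing the cover onto its stop, the wrist force reached 33 N.

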